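# Count in a board and hold it in the corner of the assembly jig

## Task

Load the next power board into the assembly jig, the one with the block transformer: count it in by pulling the stroke counter's lever all the way to its stop and letting it spring right back, then lay the board flat on the jig plate with its screw terminals towards the open front (the end of the counter's digit window) and push it home square in the corner, without ramming it. Finish while still holding it, pressed firmly against the back stop and the side stop at the same time, so that I can close the clamp on it; leave the other things on the bench where they are.

Things in the scene. Friction and masses are not known exactly. Their poses are not given: they have to be found in the camera images.
- jig: Assembly jig, fixed to the bench: bare aluminium plate 230 (x) x 280 (y) x 10 thick; all sizes in mm. Origin: centre of the plate's underside, on the bench; z up, +x to the back of the jig, +y to its left seen from the open front. Placed anew each run, yaw up to 0.3 rad from facing the robot. It carries two steel stops forming a corner at the back left, a toggle clamp and a stroke counter.
- back_stop: Back stop: steel bar 12 (x) x 110 (y) x 14 tall on the plate, axes as the jig; origin at the centre of its underside, at jig (61, 25, 10). Its working face looks to the jig's -x, at jig x = 55; it spans jig y -30 to 80.
- side_stop: Side stop: steel bar 105 (x) x 12 (y) x 14 tall on the plate, axes as the jig; origin at the centre of its underside, at jig (-7.5, 96, 10). Its working face looks to the jig's -y, at jig y = 90; it spans jig x -60 to 45.
- jig_corner (a point): Point on the plate's top face (10 above the bench) where the planes of the two working faces meet: jig (55, 90, 10); axes as the jig. The stops themselves leave a 10 mm open relief there.
- board: Power board: green circuit board in a grey plastic carrier 76 (x) x 110 (y) x 12 tall, 0.17 to 0.34 kg, slides easily on plate and stops (friction 0.3). Origin: centre of the underside, z up. 5 grey screw terminals along the -x edge (x -35 to -24, |y| < 25, to 24 high); capacitors to 25 high at |y| 39 to 51. Starts flat on the bench left or right of the jig, yaw within 0.8 rad. Home: origin at jig (17, 35, 10), axes as the jig.
- board_corner (a point): Bottom corner of the carrier at board (+38, +55, 0), farthest from the terminals; axes as the board. It meets jig_corner when the board is home.
- transformer (a point): Centre of the top face of the board's dark steel block transformer, 34 (x) x 28 (y), from 12 to 40 above the board's underside; at board (+6, 0, 39.6), axes as the board. Beside its two y faces the board is bare for 25: grip it there from above, across the 28, fingertips a few mm clear of the carrier.
- counter_lever (a joint): Angle of the counter's lever, rad: 0 at rest, leaning 0.45 rad to the jig's back; grows as its top is pulled to the jig's front (-x); 0.9 is the stop, leaning 0.45 to the front. A spring drives it back to 0: the knob takes about 1.2 N at first, 3 N at the stop. Pivot axis along jig y through jig (-10, -118.5, 40).
- lever_knob (a point): Centre of the lever's black knob, a cylinder 12 thick, 24 long, lying along jig y and sticking out to the right of the lever; 50 from the pivot. At rest at jig (12, -134.5, 85), at the stop at (-32, -134.5, 85), 90 high in mid swing. The lever bar (6 thick) meets it at jig y -118.5. The space round the knob is free.
- counter (a point): Top centre of the grey stroke counter's body, 56 (x) x 36 (y), 50 above the bench, at jig (-10, -92, 50), axes as the jig. Digit window on its -x end, lever on its right (-y) side.
- clamp (a point): Top of the open toggle clamp behind the back stop, at jig (98, 35, 73); fixed, leave it. It fills jig x 72 to 180, y 20 to 50, up to 73 above the bench; its handle overhangs the plate.
- relay_board: Bystander: the other board, the same carrier 76 x 110 x 12 but with four black relays in a row (to 27 high) and 8 terminals, no transformer. Origin as for board. Leave it.
- solder_spool: Bystander: solder spool standing on its flange, 62 across, 50 high; origin at the centre of its underside.
- flux_bottle: Bystander: white dropper bottle, 40 across, 90 high; origin at the centre of its underside.
- side_cutters: Bystander: side cutters lying flat, 150 long, 54 wide, 12 high; origin under the middle.
- screwdriver: Bystander: screwdriver lying flat, 150 long; origin under the middle.
- tip_cleaner: Bystander: aluminium tin of brass wool, 58 across, 37 high; origin at the centre of its underside.
- heat_sink: Bystander: finned aluminium heat sink 40 x 35 x 25; origin at the centre of its underside.
There are look-alikes about, which are no part of the job. What is shaped like the board but yellow is not meant.

How it is judged (in metres and radians):
On the way, in this order (a step that is already met when the one before it is completed fails the run):
1. the counter's lever is pulled to its stop (over 0.84 of 0.9 rad) (value of joint counter_lever above 0.84 rad), for 0.1 s.
2. the lever has been let go and has sprung back to rest (under 0.06 rad) (value of joint counter_lever below 0.06 rad and contact force between the fingers and jig below 0.05 N), for 0.2 s.
3. then the board is in the corner, its corner within 4 mm of the jig's (distance between board_corner and jig_corner below 0.004 m), for 0.1 s.
At the end, for the whole second after the job is handed in: Board flat on the plate, square within 1.5 degrees, its back left corner within 2.5 mm of the jig's corner, terminals to the front; fingers still touching it, 1 to 30 N on the back stop and on the side stop at once; still; counter lever at rest (x of board_corner in the frame of jig_corner between -0.0025 and 0.0025 m and y of board_corner in the frame of jig_corner between -0.0025 and 0.0025 m and z of board_corner in the frame of jig_corner between -0.0025 and 0.0025 m and angle between the x axis of board and the x axis of jig, either way round below 0.026 rad and angle between board's own z axis and vertical below 0.03 rad and contact force between board and back_stop between 1 and 30 N and contact force between board and side_stop between 1 and 30 N and contact force between the fingers and board above 1 N and linear speed of board below 0.01 m/s and value of joint counter_lever below 0.06 rad); the arm keeps its last pose, push and grip.
It fails at once if another thing on the bench is shifted by more than 30 mm (distance of any of relay_board, solder_spool, flux_bottle, side_cutters, screwdriver, tip_cleaner, heat_sink from where it was at the start of the episode above 0.03 m).
It fails at once if the board is rammed into a stop (over 60 N) (contact force between board and back_stop above 60 N or contact force between board and side_stop above 60 N).
It also fails if it takes over 69 s, if anything falls off the work surface, if the arm or the gripper's body presses on something with over 40 N, if the wrist force passes 120 N, or if a joint passes its speed limit or range.

## Robot

A 6-joint arm with a two-finger parallel gripper is mounted at the origin on the work surface. World frame = base frame: x ahead of the robot, y to its left, z up, the work surface at z = 0. Lengths are in mm, angles in rad, forces in N, time in s.
With the tool pointing down it reaches from about 375 to 925 mm from the base axis. Payload 5.7 kg.
Tool frame: the origin (TCP) lies on the centre line of the jaws, within the pads' length; the fingertips stand 14 mm ahead of it and the grasp point (between the pads) lies 5 mm behind it; z points along the fingers, y is the line along which they close (so a half turn about z gives the same grasp; the last joint's range is limited). The gripper opens to 88 mm and grips with 3 to 60 N. Pads are 20 mm wide; open, the fingers measure 115 mm over their backs; the gripper's body (75 mm by 178 mm) begins 61 mm behind the grasp point.
Start: joints at [-1.27, 0.359, 1.51, -0, 1.272, -0.115], TCP at [242.334, -548.848, 205.923] pointing down, gripper open.
Joint ranges: [-2.97, 2.97], [-1.01, 2.36], [0.21, 2.38], [-0.96, 4.11], [0.2, 2.71], [-2.98, 2.98]. Speed limits (rad/s): [2.39, 2.39, 3.14, 3.14, 3.14, 3.14].

## Interface

Orientations are given as a rotation vector (axis times angle).
In Python, from cell import sense, snapshot, order gives the robot as it stands. The module is installed in compiled form; this text tells all that it offers.
- The arm moves only by the shell command python3 -m creep 'ROWS'. ROWS is JSON, a list of rows, each an object of numbers: "claw": the opening, from -1 (shut) to 1 (fully open), so that 0 is half open; "x", "y", "z": the shift along the tool's x, y, z as a fraction of full scale; "turn": the turn about the tool's z as a fraction of full scale. In form: [{"claw": .., "x": .., "y": .., "z": .., "turn": ..}, ...]. A call has exactly 8 rows; each row is the pose to reach, as a shift and turn from the pose commanded when the call began, along the tool's axes at that moment, turning the shorter way round; what a row does not reach only later rows make up. Full scale, the value 1, is 0.15 m for a shift and pi rad for a turn. A row lasts 1/8 s, in which the tool goes at most 62.5 mm and 10.7 degrees, less where a joint would pass 70% of its speed; a pose out of reach is approached as far as the arm can. A call with a number of a shift or a turn outside -1 to 1 is refused whole. A call with a gripper value outside its range is refused whole. The fingers move at their own pace and stop on an object; the grip force is fixed at half the most. Time passes only in rows, so rows that repeat a pose let the fingers close, or fill a call up. It gives the time, the measured TCP pose, the force, the opening and the grip force at its end, in the units of the state.
- sense(): the state, without advancing time (a new reading comes with each control period).
- snapshot(name): name is "side" or "top" or "wrist"; returns a dict with "frame" (384x512x3 uint8, blue, green, red), "z_map" (384x512 float32, mm along the optical axis (not along the pixel's ray), 0 where there is no reading), "vertical_fov" (degrees; the focal length in pixels is half the picture's height over the tangent of half this angle, whatever the lens; pixels are square), "cx", "cy" (the principal point, pixels), "dist_coeffs" ([k1, k2, p1, p2, k3] as OpenCV has them; the pictures are not rectified), "xyz" and "rotation" of the camera in the world. Camera axes: x right, y down, z forward; pixel columns grow to the right and rows downward; lengths in mm; the calibration is good to about 2 mm. A picture is of the moment at which its call begins.
- order.finish_job(): hands the job in; it is judged then, once.
The state is a dict: "clock": time; "joints": joint angles; "joint_vel": joint speeds; "joint_efforts": joint torques, N m; "tcp_pos": TCP position; "eef_rot": TCP orientation; "wrist_force": force on the tool from outside, world axes, zero at the start; "wrist_torque": the same for the moment, N m; "width": finger opening in mm; "gripper_force": force on a finger pad.
Only numpy, scipy, OpenCV 4.12 (cv2) and the standard library are available. Lean on these libraries where they do the work, as an engineer would, in place of code of your own. Each camera call takes 0.05 s, during which the arm holds its last target. There are 200 camera calls.

## Working session

There is one attempt and no reset: what is moved stays moved. The work goes in short steps, Python scripts to look and compute and a shell command to move; the robot and the scene stay as the last step left them, time stands still between calls to the robot, and variables do not carry over. Pictures are saved under pics/ and viewed, at most 10 in all, crops included, and the job is handed in when it is done.

```bash
mkdir -p pics
cat > h.py <<'E'
import numpy as np, cv2
from scipy.spatial.transform import Rotation as R
from cell import sense, snapshot, order
def snap(n):
    s=snapshot(n); im=s["frame"]; h=im.shape[0]
    f=h/2/np.tan(np.radians(s["vertical_fov"])/2)
    s["K"]=np.array([[f,0,s["cx"]],[0,f,s["cy"]],[0,0,1]]); s["D"]=np.array(s["dist_coeffs"],float)
    r=np.array(s["rotation"],float); s["R"]=r if r.shape==(3,3) else R.from_rotvec(r).as_matrix()
    s["t"]=np.array(s["xyz"],float); return s
def cloud(s):
    h,w=s["z_map"].shape
    u,v=np.meshgrid(np.arange(w),np.arange(h))
    p=cv2.undistortPoints(np.stack([u,v],-1).reshape(-1,1,2).astype(np.float64),s["K"],s["D"]).reshape(h,w,2)
    z=s["z_map"][...,None]
    P=np.concatenate([p*z,z],-1)@s["R"].T+s["t"]
    P[s["z_map"]==0]=np.nan
    return P
def proj(s,X):
    Xc=(np.atleast_2d(X)-s["t"])@s["R"]
    return cv2.projectPoints(Xc,np.zeros(3),np.zeros(3),s["K"],s["D"])[0].reshape(-1,2)
E
python3 - <<'E'
from h import *
a=snap("top");b=snap("side")
for n,s in(("top",a),("side",b)):
    print(n,s["t"],s["R"].round(3).tolist(),s["K"][0,0]); cv2.imwrite(f"pics/{n}0.png",cv2.resize(s["frame"],(800,600),interpolation=cv2.INTER_CUBIC))
np.save("top.npy",cloud(a)); cv2.imwrite("top_raw.png",a["frame"])
print(sense())
E
```

```text
top [ 294.39336399   14.32687527 1274.6882131 ] [[0.018, -0.99, 0.139], [-1.0, -0.016, 0.015], [-0.012, -0.139, -0.99]] 356.36232317031335
side [  416.60346909 -1094.53253598  1059.84535915] [[0.998, -0.045, 0.044], [-0.063, -0.658, 0.75], [-0.005, -0.752, -0.66]] 494.6243542912011
{'clock': 0.1, 'joints': array([-1.27010791e+00,  3.59417562e-01,  1.51129500e+00, -9.08419335e-06,
        1.27246675e+00, -1.15113576e-01]), 'joint_vel': array([ 0.00037863, -0.00174607, -0.00321396,  0.00199516,  0.00099459,
        0.00018409]), 'joint_efforts': array([-9.82925158e-04, -5.16360176e+01, -2.71406579e+01,  6.75537251e-02,
        2.77049752e-02, -2.10620402e-05]), 'tcp_pos': array([ 242.15148752, -548.28648931,  205.21394146]), 'eef_rot': array([-3.07239669e+00, -6.48123494e-01,  2.44379157e-04]), 'wrist_force': array([-0.41775944, -0.59356924, -0.75699844]), 'wrist_torque': array([-0.00817847,  0.01622057,  0.00903073]), 'gripper_force': 0.0, 'width': 87.39263816329638}
```

View pics/top0.png

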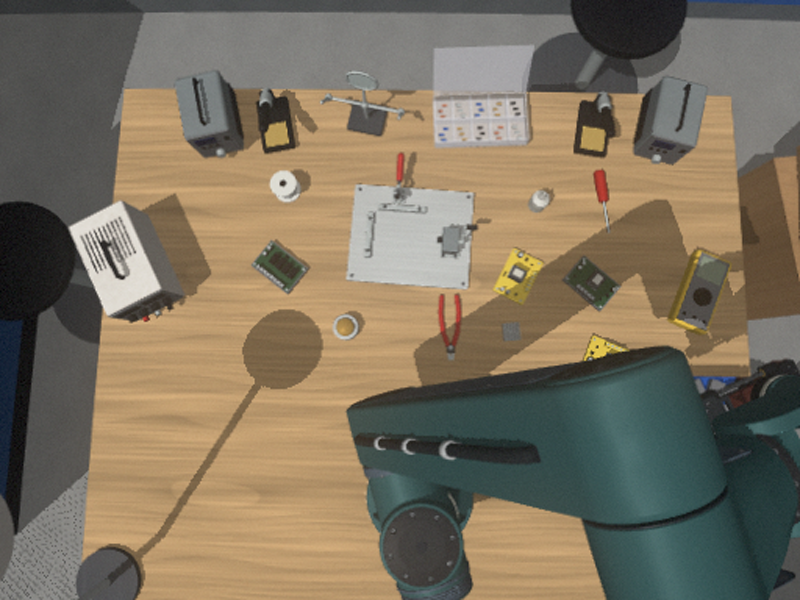

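The top view shows the jig at (411,236), with its back stop at about (405,208), side stop at (369,235) and counter at (455,240). Candidates for the board:
- Green board at (280,266), left of the jig.
- Green board at (592,282), right of the jig.
- Yellow boards at (518,273) and (605,350), which are look-alikes and not meant.

I'll crop both green boards and the jig.

Run:
```python
from h import *
im=cv2.imread("top_raw.png"); P=np.load("top.npy")
c=[cv2.resize(im[145:200,x:x+55],(330,330),interpolation=cv2.INTER_CUBIC) for x in(152,352)]
j=cv2.resize(im[105:195,205:325],(660,270*660//360*1),interpolation=cv2.INTER_CUBIC)
cv2.imwrite("pics/crop.png",np.vstack([np.hstack(c),j[:260]])) if 0 else cv2.imwrite("pics/crop.png",np.hstack(c))
for n,(u,v) in dict(left=(179,170),right=(379,180),plate=(250,165)).items():
    print(n,P[v,u].round(1))
# plate mask by height
z=P[...,2]; 
m=((abs(z-10)<4)&(np.abs(P[...,0]-P[165,250,0])<250)&(np.abs(P[...,1]-P[165,250,1])<250)&(im.std(-1)<8)&(im.mean(-1)>120)).astype(np.uint8)
m=cv2.morphologyEx(m,cv2.MORPH_OPEN,np.ones((3,3)))
n,l,st,ce=cv2.connectedComponentsWithStats(m); k=1+np.argmax(st[1:,4]); print(st[k],z[l==k].mean())
q=P[l==k][:,:2].astype(np.float32); print(cv2.minAreaRect(q))
for n,(u,v) in dict(left=(179,170),right=(379,180)).items():
    w=(np.hypot(P[...,0]-P[v,u,0],P[...,1]-P[v,u,1])<85)&(z>7)&(z<60)
    w=w.astype(np.uint8); nn,l,st,ce=cv2.connectedComponentsWithStats(w); k=1+np.argmax(st[1:,4])
    q=P[l==k]; print(n,st[k],cv2.minAreaRect(q[:,:2].astype(np.float32)), 'top', q[q[:,2]>33].mean(0), (q[:,2]>33).sum(), q[:,2].max())
```

```text
left [502.7 326.3  27. ]
right [ 476.2 -379.6   41.3]
plate [528.1  74.1   8.7]
[ 235  120   66   64 2184] 10.174550375298868
((580.807861328125, 6.2747802734375), (230.81991577148438, 229.52127075195312), 86.36262512207031)
left [161 154  36  34 621] ((504.76025390625, 332.1968078613281), (111.14774322509766, 75.91304016113281), 53.396202087402344) top [526.74467529 336.71352009  33.41361358] 1 33.413613577687784
right [360 163  37  36 661] ((479.75726318359375, -387.98345947265625), (111.83757019042969, 81.57997131347656), 50.367034912109375) top [ 482.42134482 -389.86356414   39.81646733] 83 45.8932464228958
```

View pics/crop.png

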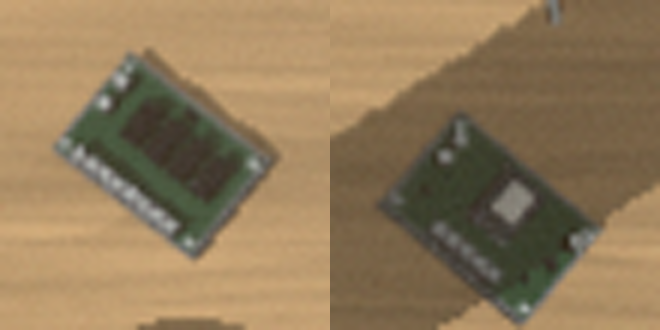

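View pics/side0.png

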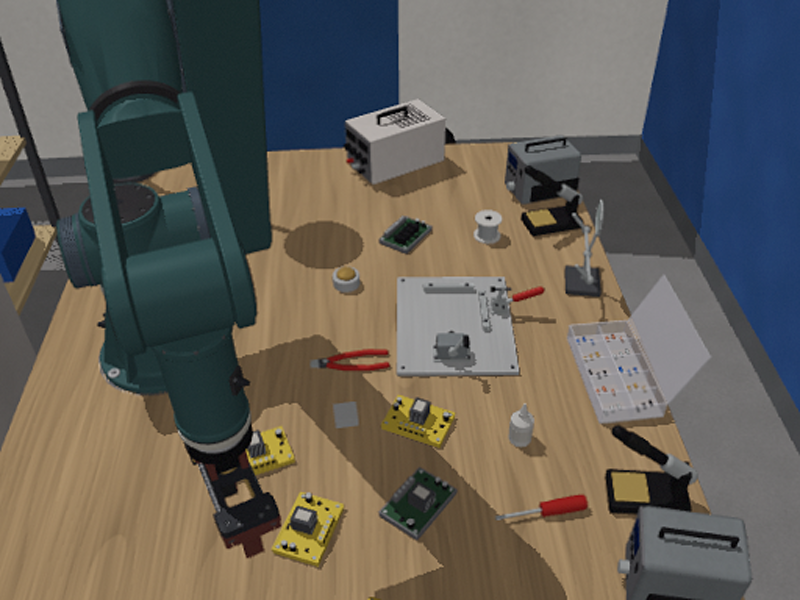

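The right green board at (592,282), with its single block transformer and 5 terminals, is the one; the left one at (280,266) carries a row of four relays. In the side view the target sits at (418,500), the yellow look-alikes at (418,418), (308,525) and (270,450), and the counter at (452,346). Next I'll measure the jig pose.

```bash
cat >> h.py <<'E'
def to(x,y,z,ang,s=None):
    """world target (mm), angle of the tool's y in world -> deltas as fractions"""
    s=s or sense(); Rm=R.from_rotvec(s["eef_rot"]).as_matrix()
    d=Rm.T@(np.array([x,y,z])-s["tcp_pos"])/150
    cur=np.arctan2(Rm[1,1],Rm[0,1]); w=(ang-cur+np.pi/2)%np.pi-np.pi/2
    print("now",s["clock"],s["tcp_pos"].round(1),"yang",round(cur,3),"F",s["wrist_force"].round(1),"w",round(s["width"],1))
    print("delta x,y,z",d.round(3),"turn",round(-w/np.pi,4),"(full 180 alt:",round((-w+np.sign(w)*np.pi)/np.pi,4),")")
def jig(p,J): # J=(x,y,yaw)
    c,s=np.cos(J[2]),np.sin(J[2]); p=np.asarray(p,float)
    return np.array([J[0]+c*p[0]-s*p[1],J[1]+s*p[0]+c*p[1],p[2]])
E
python3 - <<'E'
from h import *
P=np.load("top.npy"); z=P[...,2]; im=cv2.imread("top_raw.png")
near=(np.hypot(P[...,0]-590,P[...,1]-0)<200)
m=((z>5)&(z<16)&near).astype(np.uint8); m=cv2.morphologyEx(m,cv2.MORPH_OPEN,np.ones((3,3)))
n,l,st,ce=cv2.connectedComponentsWithStats(m); k=1+np.argmax(st[1:,4])
r=cv2.minAreaRect(P[l==k][:,:2].astype(np.float32)); print(r)
# counter top and stops
m=((abs(z-50)<4)&near); q=P[m]; print("counter",m.sum(),np.median(q,0))
m=((abs(z-24)<4)&near); q=P[m]; print("stops pts",m.sum())
m=((z>78)&(z<96)&near); print("hi",P[m].round(0)[:12])
th=np.radians(r[2]-90 if r[2]>45 else r[2]); J=(r[0][0],r[0][1],th); print(J)
print("counter exp",jig((-10,-92,50),J),"knob exp",jig((12,-134.5,85),J))
c,s=np.cos(th),np.sin(th); d=q[:,:2]-r[0]; qq=np.c_[c*d[:,0]+s*d[:,1],-s*d[:,0]+c*d[:,1]]
b=qq[(qq[:,1]<70)&(qq[:,1]>-25)&(abs(qq[:,0]-61)<15)]; s_=qq[(qq[:,0]<40)&(qq[:,0]>-55)&(abs(qq[:,1]-96)<15)]
print("back",np.median(b,0),np.polyfit(b[:,1],b[:,0],1),"side",np.median(s_,0),np.polyfit(s_[:,0],s_[:,1],1),len(b),len(s_))
to(*jig((12,-137,150),J),th)
E
```

```text
((582.9540405273438, 28.669708251953125), (280.1489562988281, 231.3783721923828), 86.56077575683594)
counter 175 [569.16659807 -60.04172982  50.28695259]
stops pts 191
hi [[ 589.  -88.   88.]
 [ 588.  -92.   90.]
 [ 588.  -95.   92.]
 [ 589.  -99.   89.]
 [ 589. -102.   89.]
 [ 588. -105.   91.]
 [ 588. -108.   91.]
 [ 588. -112.   92.]
 [ 589. -115.   89.]
 [ 585.  -88.   88.]
 [ 585.  -92.   89.]
 [ 584.  -95.   92.]]
(582.9540405273438, 28.669708251953125, np.float64(-0.060025786757622976))
counter exp [567.45299389 -62.56470167  50.        ] knob exp [ 586.8638075  -106.30793331   85.        ]
back [61.02474826 18.5956928 ] [3.33487675e-04 6.05596109e+01] side [-6.12998228 95.98385888] [-1.06207365e-03  9.60101586e+01] 79 81
now 0.1 [ 242.2 -548.3  205.2] yang -1.155 F [-0.4 -0.6 -0.8] w 87.4
delta x,y,z [ 3.285 -1.752  0.371] turn -0.3485 (full 180 alt: 0.6515 )
```

```bash
python3 -m creep '[{"claw":0,"x":0.4,"y":-0.2,"z":0,"turn":0},{"claw":0,"x":0.7,"y":-0.37,"z":0,"turn":0},{"claw":0,"x":1,"y":-0.53,"z":0,"turn":0},{"claw":0,"x":1,"y":-0.53,"z":0,"turn":0},{"claw":0,"x":1,"y":-0.53,"z":0,"turn":0},{"claw":0,"x":1,"y":-0.53,"z":0,"turn":0},{"claw":0,"x":1,"y":-0.53,"z":0,"turn":0},{"claw":0,"x":1,"y":-0.53,"z":0,"turn":0}]'
python3 -m creep '[{"claw":0,"x":0.4,"y":-0.2,"z":0,"turn":0},{"claw":0,"x":0.8,"y":-0.4,"z":0,"turn":-0.05},{"claw":0,"x":1,"y":-0.53,"z":0,"turn":-0.1},{"claw":0,"x":1,"y":-0.53,"z":0,"turn":-0.15},{"claw":0,"x":1,"y":-0.53,"z":0,"turn":-0.2},{"claw":0,"x":1,"y":-0.53,"z":0,"turn":-0.25},{"claw":0,"x":1,"y":-0.53,"z":0,"turn":-0.3},{"claw":0,"x":1,"y":-0.53,"z":0,"turn":-0.348}]'
python3 -c "
from h import *
J=(583,28.7,-.06); to(*jig((12,-137,150),J),-.06)"
```

```text
clock: 1.1
tcp_pos: [347.0, -416.2, 205.8]
eef_rot: [-3.074, -0.647, 0.0]
wrist_force: [-1.0, 0.4, -0.7]
width: 43.8
gripper_force: 0.0
clock: 2.1
tcp_pos: [452.4, -282.5, 205.9]
eef_rot: [-2.284, -2.157, -0.0]
wrist_force: [-0.7, 0.0, -0.6]
width: 43.9
gripper_force: 0.0
now 2.1 [ 452.4 -282.5  205.9] yang -0.057 F [-0.7  0.  -0.6] w 43.9
delta x,y,z [1.207 0.828 0.373] turn 0.0009 (full 180 alt: -0.9991 )
```

```bash
python3 -m creep '[{"claw":0,"x":0.35,"y":0.25,"z":0,"turn":0},{"claw":0,"x":0.7,"y":0.5,"z":0,"turn":0},{"claw":0,"x":1,"y":0.7,"z":0.1,"turn":0},{"claw":0,"x":1,"y":0.83,"z":0.2,"turn":0},{"claw":0,"x":1,"y":0.83,"z":0.3,"turn":0},{"claw":0,"x":1,"y":0.83,"z":0.3,"turn":0},{"claw":0,"x":1,"y":0.83,"z":0.3,"turn":0},{"claw":0,"x":1,"y":0.83,"z":0.3,"turn":0}]'
python3 - <<'E'
from h import *
J=(583,28.7,-.06); to(*jig((12,-137,85),J),-.06)
s=snap("wrist"); P=cloud(s); z=P[...,2]; print(s["t"])
c,sn=np.cos(J[2]),np.sin(J[2]); d=P[...,:2]-J[:2]; q=np.stack([c*d[...,0]+sn*d[...,1],-sn*d[...,0]+c*d[...,1],z],-1)
def med(n,m): print(n,m.sum(),np.nanmedian(q[m],0) if m.any() else '')
med("knob",(z>80)&(z<96)&(abs(q[...,0]-12)<15)&(abs(q[...,1]+134)<20))
m=(z>80)&(z<96)&(abs(q[...,0]-12)<15)&(abs(q[...,1]+134)<20)
if m.any(): print(np.percentile(q[m],[2,98],axis=0).round(1))
med("counter",(abs(z-50)<4)&(abs(q[...,1]+92)<30)&(abs(q[...,0]+10)<40))
m=(abs(z-50)<4)&(abs(q[...,1]+92)<30)&(abs(q[...,0]+10)<40)
if m.any(): print(np.percentile(q[m],[1,99],axis=0).round(1))
cv2.imwrite("pics/w1.png",s["frame"])
E
```

```text
clock: 3.1
tcp_pos: [585.9, -140.9, 161.8]
eef_rot: [2.289, 2.15, 0.001]
wrist_force: [0.4, -0.3, -0.2]
width: 44.2
gripper_force: 0.0
now 3.1 [ 585.9 -140.9  161.8] yang -0.063 F [ 0.4 -0.3 -0.2] w 44.2
delta x,y,z [ 0.214 -0.008  0.512] turn -0.0009 (full 180 alt: 0.9991 )
[590.5377195  -58.34583343 340.09933618]
knob 533 [   9.94214401 -129.73651855   89.09688685]
[[   4.3 -143.9   82.6]
 [  15.5 -115.    91.3]]
counter 2726 [-11.65078272 -90.0384075   49.47105487]
[[ -38.4 -116.8   46.4]
 [  15.8  -72.4   51.4]]
```

View pics/w1.png

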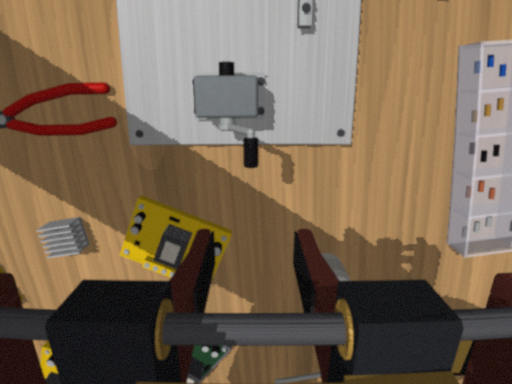

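The wrist view shows the knob at (250,152), right of the lever. Its measured position agrees with the jig estimate to about 2 mm. I'll straddle it.

```bash
python3 -m creep '[{"claw":0,"x":0.1,"y":-0.01,"z":0,"turn":0},{"claw":0,"x":0.21,"y":-0.01,"z":0,"turn":0},{"claw":0,"x":0.21,"y":-0.01,"z":0.15,"turn":0},{"claw":0,"x":0.21,"y":-0.01,"z":0.3,"turn":0},{"claw":0,"x":0.21,"y":-0.01,"z":0.4,"turn":0},{"claw":0,"x":0.21,"y":-0.01,"z":0.5,"turn":0},{"claw":0,"x":0.21,"y":-0.01,"z":0.5,"turn":0},{"claw":0,"x":0.21,"y":-0.01,"z":0.5,"turn":0}]'
python3 - <<'E'
from h import *
J=(583,28.7,-.06); to(*jig((-43,-137,86),J),-.06)
s=snap("wrist"); cv2.imwrite("pics/w2.png",s["frame"])
E
```

```text
clock: 4.15
tcp_pos: [586.9, -108.7, 86.4]
eef_rot: [2.289, 2.151, 0.001]
wrist_force: [-0.5, -0.7, 0.3]
width: 44.0
gripper_force: 0.0
now 4.15 [ 586.9 -108.7   86.4] yang -0.062 F [-0.5 -0.7  0.3] w 44.0
delta x,y,z [-0.001 -0.368  0.002] turn -0.0006 (full 180 alt: 0.9994 )
```

View pics/w2.png

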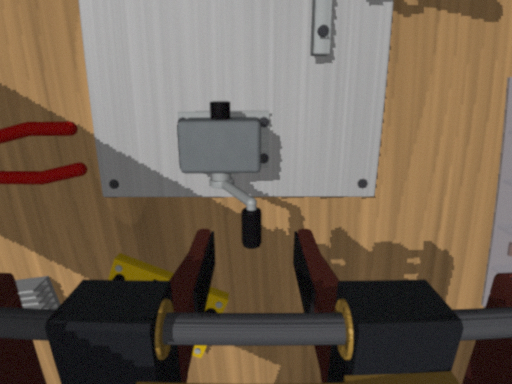

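Run:
```python
from h import *
s=snap("wrist"); P=cloud(s); J=(583,28.7,-.06)
for p in [(12,-122.5,85),(12,-146.5,85),(34,-127,72),(34,-147,72),(34,-127,86),(34,-137,72)]: print(p,proj(s,jig(p,J)).round(0))
for u,v in [(250,215),(250,240),(302,238),(306,245),(207,238),(303,236)]:
    d=P[v,u]-[J[0],J[1],0]; c,n=np.cos(J[2]),np.sin(J[2]); print((u,v),round(c*d[0]+n*d[1],1),round(-n*d[0]+c*d[1],1),d[2].round(1))
```

```text
(12, -122.5, 85) [[254. 211.]]
(12, -146.5, 85) [[254. 247.]]
(34, -127, 72) [[288. 210.]]
(34, -147, 72) [[287. 239.]]
(34, -127, 86) [[290. 219.]]
(34, -137, 72) [[288. 225.]]
(250, 215) 9.9 -123.0 90.3
(250, 240) 9.8 -139.1 89.9
(302, 238) 36.7 -125.9 115.0
(306, 245) 37.6 -126.0 122.7
(207, 238) -11.8 -125.9 115.0
(303, 236) 37.7 -126.1 112.2
```

Run:
```python
from h import *
J=(583,28.7,-.06)
s=snap("side"); P=cloud(s); c,n=np.cos(J[2]),np.sin(J[2]); d=P-[J[0],J[1],0]
q=np.stack([c*d[...,0]+n*d[...,1],-n*d[...,0]+c*d[...,1],d[...,2]],-1)
uv=proj(s,jig((12,-137,86),J))[0]; print(uv)
u,v=uv.astype(int)
for vv in range(v-24,v+22,3):
    print(vv,[tuple(q[vv,uu].round(0).astype(int)) if np.isfinite(q[vv,uu]).all() else None for uu in range(u-24,u+28,6)])
a=s["frame"][v-60:v+50,u-60:u+60]; cv2.imwrite("pics/s2.png",cv2.resize(a,None,fx=5,fy=5,interpolation=cv2.INTER_CUBIC))
```

```text
[298.76897292 218.65654296]
194 [(np.int64(-60), np.int64(-160), np.int64(199)), (np.int64(-44), np.int64(-159), np.int64(199)), (np.int64(-29), np.int64(-165), np.int64(204)), (np.int64(-14), np.int64(-170), np.int64(208)), (np.int64(3), np.int64(-161), np.int64(200)), (np.int64(19), np.int64(-162), np.int64(200)), (np.int64(34), np.int64(-166), np.int64(204)), (np.int64(50), np.int64(-164), np.int64(203)), (np.int64(65), np.int64(-165), np.int64(203))]
197 [(np.int64(-52), np.int64(45), np.int64(5)), (np.int64(-33), np.int64(38), np.int64(11)), (np.int64(-29), np.int64(-170), np.int64(198)), (np.int64(-13), np.int64(-168), np.int64(196)), (np.int64(24), np.int64(39), np.int64(10)), (np.int64(44), np.int64(43), np.int64(6)), (np.int64(34), np.int64(-169), np.int64(197)), (np.int64(50), np.int64(-167), np.int64(194)), (np.int64(100), np.int64(31), np.int64(16))]
200 [(np.int64(-52), np.int64(25), np.int64(11)), (np.int64(-33), np.int64(28), np.int64(7)), (np.int64(-15), np.int64(23), np.int64(12)), (np.int64(5), np.int64(26), np.int64(9)), (np.int64(24), np.int64(25), np.int64(10)), 
[... 4826 characters left out ...]
p.int64(8)), (np.int64(-4), np.int64(-132), np.int64(10)), (np.int64(13), np.int64(-136), np.int64(14)), (np.int64(31), np.int64(-132), np.int64(10)), (np.int64(50), np.int64(-128), np.int64(6)), (np.int64(67), np.int64(-129), np.int64(6)), (np.int64(84), np.int64(-134), np.int64(12))]
239 [(np.int64(-56), np.int64(-138), np.int64(5)), (np.int64(-39), np.int64(-139), np.int64(6)), (np.int64(-21), np.int64(-138), np.int64(4)), (np.int64(-4), np.int64(-136), np.int64(2)), (np.int64(14), np.int64(-139), np.int64(5)), (np.int64(31), np.int64(-137), np.int64(3)), (np.int64(49), np.int64(-137), np.int64(2)), (np.int64(67), np.int64(-136), np.int64(1)), (np.int64(85), np.int64(-132), np.int64(-3))]
```

View pics/s2.png

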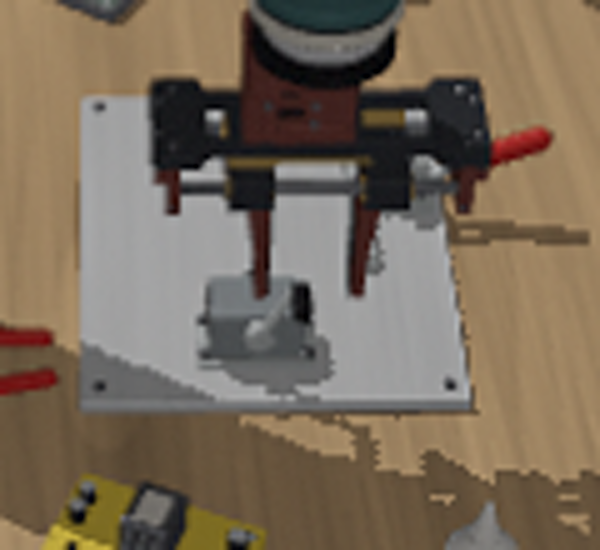

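The side crop shows both fingers ending above the knob, which is at about (300,300) in the crop, and depth puts the fingertips near z≈105. They are higher than the stated 72. Going 30 mm lower is safe either way, so I'll do that and measure again.

```bash
python3 -m creep '[{"claw":0,"x":0,"y":0,"z":0.07,"turn":0},{"claw":0,"x":0,"y":0,"z":0.14,"turn":0},{"claw":0,"x":0,"y":0,"z":0.2,"turn":0},{"claw":0,"x":0,"y":0,"z":0.2,"turn":0},{"claw":0,"x":0,"y":0,"z":0.2,"turn":0},{"claw":0,"x":0,"y":0,"z":0.2,"turn":0},{"claw":0,"x":0,"y":0,"z":0.2,"turn":0},{"claw":0,"x":0,"y":0,"z":0.2,"turn":0}]'
cat >> h.py <<'E'
def tips(J=(583,28.7,-.06)):
    st=sense(); c,n=np.cos(J[2]),np.sin(J[2])
    for name in("side","wrist"):
        s=snap(name); P=cloud(s); im=s["frame"].astype(int)
        red=(im[...,2]>1.6*im[...,1])&(im[...,2]>40)&(im[...,2]<150)
        T=(P-st["tcp_pos"])@R.from_rotvec(st["eef_rot"]).as_matrix()
        m=red&(abs(T[...,0])<15)&(abs(T[...,1])<60)&(T[...,2]>-80)&(T[...,2]<40)
        q=T[m]; print(name,m.sum(),"tool z max",np.percentile(q[:,2],[90,97,99.5]).round(1),"x",np.percentile(q[:,0],[2,98]).round(1),"y<0 max",q[q[:,1]<0][:,1].max().round(1),"y>0 min",q[q[:,1]>0][:,1].min().round(1)) if m.any() else print(name,"none")
E
python3 -c "
from h import *
tips()"
```

```text
clock: 5.3
tcp_pos: [586.6, -108.7, 56.2]
eef_rot: [2.289, 2.152, 0.0]
wrist_force: [-0.4, 0.6, 0.6]
width: 44.0
gripper_force: 0.0
side 78 tool z max [-26.2 -20.  -17.6] x [-14.2  -6.5] y<0 max -24.5 y>0 min 22.9
wrist 2015 tool z max [-27.  -20.7 -17.7] x [10.1 11.9] y<0 max -23.4 y>0 min 22.8
```

```bash
python3 -m creep '[{"claw":0,"x":0,"y":-0.06,"z":0,"turn":0},{"claw":0,"x":0,"y":-0.12,"z":0,"turn":0},{"claw":0,"x":0,"y":-0.18,"z":0,"turn":0},{"claw":0,"x":0,"y":-0.24,"z":0,"turn":0},{"claw":0,"x":0,"y":-0.3,"z":0,"turn":0},{"claw":0,"x":0,"y":-0.34,"z":0,"turn":0},{"claw":0,"x":0,"y":-0.37,"z":0,"turn":0},{"claw":0,"x":0,"y":-0.37,"z":0,"turn":0}]'
cat >> h.py <<'E'
def jf(P,J):
    c,n=np.cos(J[2]),np.sin(J[2]); d=P-[J[0],J[1],0]; return np.stack([c*d[...,0]+n*d[...,1],-n*d[...,0]+c*d[...,1],d[...,2]],-1)
def knob(J=(583,28.7,-.06)):
    s=snap("wrist"); q=jf(cloud(s),J); im=s["frame"].astype(int)
    m=(im.max(-1)<45)&(q[...,2]>79)&(q[...,2]<99)&(abs(q[...,1]+134)<16)&(abs(q[...,0]+10)<50)
    print("knob",m.sum(),np.median(q[m],0).round(1),np.percentile(q[m][:,0],[3,97]).round(1)); return s
E
python3 -c "
from h import *
knob(); to(586.6,-108.7,56.2,-.06)"
```

```text
clock: 6.4
tcp_pos: [530.8, -105.1, 55.8]
eef_rot: [-2.289, -2.151, 0.0]
wrist_force: [2.9, 0.1, -0.6]
width: 43.3
gripper_force: 1.6
knob 1143 [ -27.6 -131.    91.6] [-33.5 -21.5]
now 6.45 [ 531.1 -105.2   55.8] yang -0.062 F [ 3.8 -0.7 -2. ] w 43.9
delta x,y,z [-0.001  0.37  -0.003] turn -0.0006 (full 180 alt: 0.9994 )
```

```bash
python3 -m creep '[{"claw":0,"x":0,"y":-0.01,"z":0,"turn":0},{"claw":0,"x":0,"y":-0.02,"z":0,"turn":0},{"claw":0,"x":0,"y":-0.03,"z":0,"turn":0},{"claw":0,"x":0,"y":-0.035,"z":0,"turn":0},{"claw":0,"x":0,"y":-0.035,"z":0,"turn":0},{"claw":0,"x":0,"y":-0.035,"z":0,"turn":0},{"claw":0,"x":0,"y":-0.035,"z":0,"turn":0},{"claw":0,"x":0,"y":-0.035,"z":0,"turn":0}]'
python3 -c "
from h import *
knob(); to(586.6,-108.7,56.2,-.06)"
```

```text
clock: 7.45
tcp_pos: [525.9, -104.9, 56.0]
eef_rot: [-2.289, -2.152, -0.0]
wrist_force: [4.1, -1.2, -2.8]
width: 44.4
gripper_force: 2.2
knob 1111 [ -32.4 -131.2   89.8] [-38.3 -26.6]
now 7.5 [ 525.9 -104.9   56. ] yang -0.062 F [ 4.7  0.1 -2.8] w 44.2
delta x,y,z [-0.     0.405 -0.001] turn -0.0006 (full 180 alt: 0.9994 )
```

```bash
python3 -m creep '[{"claw":0,"x":0,"y":-0.01,"z":0,"turn":0},{"claw":0,"x":0,"y":-0.02,"z":0,"turn":0},{"claw":0,"x":0,"y":-0.025,"z":0,"turn":0},{"claw":0,"x":0,"y":-0.025,"z":0,"turn":0},{"claw":0,"x":0,"y":-0.025,"z":0,"turn":0},{"claw":0,"x":0,"y":-0.025,"z":0,"turn":0},{"claw":0,"x":0,"y":-0.025,"z":0,"turn":0},{"claw":0,"x":0,"y":-0.025,"z":0,"turn":0}]'
python3 -c "
from h import *
knob(); to(586.6,-108.7,56.2,-.06)"
```

```text
clock: 8.5
tcp_pos: [525.6, -105.0, 56.3]
eef_rot: [2.286, 2.148, 0.006]
wrist_force: [12.5, 0.6, -9.3]
width: 44.0
gripper_force: 5.9
knob 1110 [ -32.8 -131.4   89.6] [-38.6 -27. ]
now 8.55 [ 525.6 -105.1   56.3] yang -0.062 F [14.   0.8 -8.8] w 44.1
delta x,y,z [0.001 0.407 0.003] turn -0.0007 (full 180 alt: 0.9993 )
```

At the stop: the force jumped to about 13 N. Now I'll let the lever back and lift off.

```bash
python3 -m creep '[{"claw":0,"x":0,"y":0.1,"z":0,"turn":0},{"claw":0,"x":0,"y":0.25,"z":0,"turn":0},{"claw":0,"x":0,"y":0.38,"z":0,"turn":0},{"claw":0,"x":0,"y":0.43,"z":0,"turn":0},{"claw":0,"x":0,"y":0.43,"z":0,"turn":0},{"claw":0,"x":0,"y":0.43,"z":0,"turn":0},{"claw":0,"x":0,"y":0.43,"z":0,"turn":0},{"claw":0,"x":0,"y":0.43,"z":0,"turn":0}]'
python3 -c "
from h import *
knob()"
python3 -m creep '[{"claw":0,"x":0,"y":0,"z":-0.2,"turn":0},{"claw":0,"x":0,"y":0,"z":-0.4,"turn":0},{"claw":0,"x":0,"y":0,"z":-0.5,"turn":0},{"claw":0.2,"x":-0.3,"y":-0.2,"z":-0.5,"turn":-0.05},{"claw":0.2,"x":-0.6,"y":-0.35,"z":-0.5,"turn":-0.1},{"claw":0.2,"x":-0.8,"y":-0.5,"z":-0.5,"turn":-0.15},{"claw":0.2,"x":-1,"y":-0.5,"z":-0.5,"turn":-0.2},{"claw":0.2,"x":-1,"y":-0.5,"z":-0.5,"turn":-0.25}]'
python3 -c "
from h import *
knob(); to(480,-388,140,.88)"
```

```text
clock: 9.55
tcp_pos: [586.0, -108.6, 56.0]
eef_rot: [-2.289, -2.151, 0.0]
wrist_force: [-0.2, 0.1, 0.6]
width: 43.7
gripper_force: 0.0
knob 1473 [  10.1 -131.3   89.6] [-12.8  33.4]
clock: 10.6
tcp_pos: [501.9, -255.9, 130.7]
eef_rot: [1.287, 2.865, -0.001]
wrist_force: [0.1, 0.3, -0.1]
width: 52.5
gripper_force: 0.0
knob 416 [   6.2 -132.9   88.9] [ 3.9 10.8]
now 10.65 [ 501.8 -254.8  130.6] yang 0.733 F [ 0.1 -1.   0.3] w 52.5
delta x,y,z [-0.563 -0.702 -0.063] turn -0.0468 (full 180 alt: 0.9532 )
```

```bash
python3 -m creep '[{"claw":0.2,"x":-0.2,"y":-0.25,"z":-0.02,"turn":-0.02},{"claw":0.2,"x":-0.4,"y":-0.5,"z":-0.04,"turn":-0.047},{"claw":0.2,"x":-0.56,"y":-0.7,"z":-0.06,"turn":-0.047},{"claw":0.2,"x":-0.56,"y":-0.7,"z":-0.06,"turn":-0.047},{"claw":0.2,"x":-0.56,"y":-0.7,"z":-0.06,"turn":-0.047},{"claw":0.2,"x":-0.56,"y":-0.7,"z":-0.06,"turn":-0.047},{"claw":0.2,"x":-0.56,"y":-0.7,"z":-0.06,"turn":-0.047},{"claw":0.2,"x":-0.56,"y":-0.7,"z":-0.06,"turn":-0.047}]'
python3 - <<'E'
from h import *
s=snap("wrist"); P=cloud(s); cv2.imwrite("pics/w3.png",s["frame"]); st=sense()
z=P[...,2]; im=s["frame"].astype(int)
n0=np.hypot(P[...,0]-482,P[...,1]+390)<80
T=n0&(abs(z-40)<4)&(np.hypot(P[...,0]-482,P[...,1]+390)<30); q=P[T][:,:2].astype(np.float32)
print("transf",T.sum(),np.median(P[T],0).round(1),cv2.minAreaRect(q))
m=(n0&(z>8)&(z<36)).astype(np.uint8); m=cv2.morphologyEx(m|T.astype(np.uint8),cv2.MORPH_OPEN,np.ones((3,3)))
nn,l,stt,_=cv2.connectedComponentsWithStats(m); k=1+np.argmax(stt[1:,4])
b=(l==k)&(z<17); print("carrier",stt[k],cv2.minAreaRect(P[b][:,:2].astype(np.float32)),np.median(P[b],0))
g=n0&(abs(z-12)<4); print(np.percentile(z[n0],[5,50,95]))
to(482,-390,140,.88)
E
```

```text
clock: 11.65
tcp_pos: [479.5, -385.6, 140.0]
eef_rot: [-1.075, -2.952, -0.0]
wrist_force: [-0.5, 0.7, -0.3]
width: 52.2
gripper_force: 0.0
transf 1120 [ 481.3 -390.5   39.3] ((481.7351379394531, -390.8069763183594), (27.844562530517578, 34.343971252441406), 49.54667663574219)
carrier [ 195  140  115   76 8391] ((477.39794921875, -387.3063049316406), (110.38880920410156, 76.6747817993164), 49.643836975097656) [ 475.450129   -385.22580141   11.29808562]
[ -0.7940166  247.43440239 260.74923102]
now 11.7 [ 479.5 -385.7  140. ] yang 0.872 F [ 0.   0.7 -0. ] w 52.5
delta x,y,z [-0.031 -0.011  0.   ] turn -0.0026 (full 180 alt: 0.9974 )
```

View pics/w3.png

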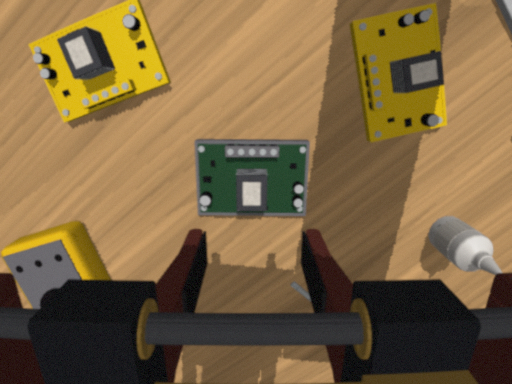

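The wrist view shows the green board with its transformer at (251,192) and terminals at (252,152). The measured 28 × 34 mm top at z≈39 matches the description. I'll descend over the transformer with the fingers open and watch the force.

```bash
python3 -m creep '[{"claw":0.2,"x":-0.034,"y":-0.017,"z":0.15,"turn":0.002},{"claw":0.2,"x":-0.034,"y":-0.017,"z":0.3,"turn":0.002},{"claw":0.2,"x":-0.034,"y":-0.017,"z":0.45,"turn":0.002},{"claw":0.2,"x":-0.034,"y":-0.017,"z":0.55,"turn":0.002},{"claw":0.2,"x":-0.034,"y":-0.017,"z":0.65,"turn":0.002},{"claw":0.2,"x":-0.034,"y":-0.017,"z":0.7,"turn":0.002},{"claw":0.2,"x":-0.034,"y":-0.017,"z":0.72,"turn":0.002},{"claw":0.2,"x":-0.034,"y":-0.017,"z":0.72,"turn":0.002}]'
python3 - <<'E'
from h import *
to(481.7,-390.8,31,.8655); tips()
s=snap("side"); P=cloud(s); u,v=proj(s,[482,-391,40])[0].astype(int)
cv2.imwrite("pics/s4.png",cv2.resize(s["frame"][v-50:v+40,u-60:u+60],None,fx=6,fy=6,interpolation=cv2.INTER_CUBIC))
E
```

```text
clock: 12.7
tcp_pos: [481.8, -391.6, 32.1]
eef_rot: [1.086, 2.948, -0.0]
wrist_force: [0.1, 0.6, -0.2]
width: 52.9
gripper_force: 0.0
now 12.7 [ 481.8 -391.6   32.1] yang 0.865 F [ 0.1  0.6 -0.2] w 52.9
delta x,y,z [0.004 0.004 0.008] turn -0.0002 (full 180 alt: 0.9998 )
side 60 tool z max [-24.4 -20.6 -19.1] x [-11.9  -2.4] y<0 max -30.2 y>0 min 27.2
wrist 2814 tool z max [-29.9 -22.  -18.2] x [ 9.6 12.2] y<0 max -27.8 y>0 min 27.2
```

View pics/s4.png

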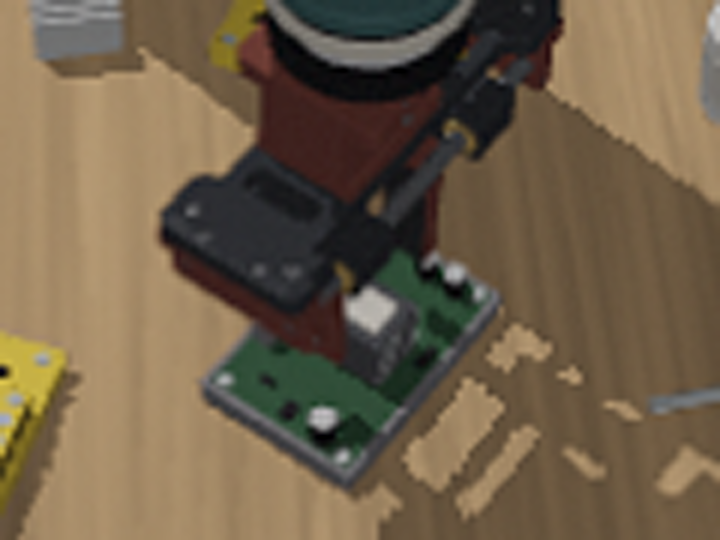

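```bash
python3 -m creep '[{"claw":-0.1,"x":0,"y":0,"z":0,"turn":0},{"claw":-0.3,"x":0,"y":0,"z":0,"turn":0},{"claw":-0.45,"x":0,"y":0,"z":0,"turn":0},{"claw":-0.45,"x":0,"y":0,"z":0,"turn":0},{"claw":-0.45,"x":0,"y":0,"z":0,"turn":0},{"claw":-0.45,"x":0,"y":0,"z":0,"turn":0},{"claw":-0.45,"x":0,"y":0,"z":0,"turn":0},{"claw":-0.45,"x":0,"y":0,"z":0,"turn":0}]'
```

```text
clock: 13.85
tcp_pos: [481.6, -391.4, 31.9]
eef_rot: [-1.086, -2.948, -0.0]
wrist_force: [-0.6, -0.0, -0.3]
width: 24.2
gripper_force: 0.0
```

The fingers closed to 24 mm without touching anything, so the tips really are about 32 mm behind where they were stated, as the cameras said. I'll reopen, go 31 mm lower, then grip.

```bash
python3 -m creep '[{"claw":0.2,"x":0,"y":0,"z":0,"turn":0},{"claw":0.2,"x":0,"y":0,"z":0,"turn":0},{"claw":0.2,"x":0,"y":0,"z":0,"turn":0},{"claw":0.2,"x":0,"y":0,"z":0.06,"turn":0},{"claw":0.2,"x":0,"y":0,"z":0.12,"turn":0},{"claw":0.2,"x":0,"y":0,"z":0.17,"turn":0},{"claw":0.2,"x":0,"y":0,"z":0.2,"turn":0},{"claw":0.2,"x":0,"y":0,"z":0.2,"turn":0}]'
python3 -m creep '[{"claw":-0.2,"x":0,"y":0,"z":0.205,"turn":0},{"claw":-0.2,"x":0,"y":0,"z":0,"turn":0},{"claw":-0.2,"x":0,"y":0,"z":0,"turn":0},{"claw":-0.6,"x":0,"y":0,"z":0,"turn":0},{"claw":-0.6,"x":0,"y":0,"z":0,"turn":0},{"claw":-0.6,"x":0,"y":0,"z":0,"turn":0},{"claw":-0.6,"x":0,"y":0,"z":0,"turn":0},{"claw":-0.6,"x":0,"y":0,"z":0,"turn":0}]' --help 2>&1 | tail -8
```

```text
clock: 14.85
tcp_pos: [481.3, -391.1, 1.3]
eef_rot: [-1.085, -2.947, -0.001]
wrist_force: [0.7, 0.2, 0.0]
width: 52.6
gripper_force: 0.0
invalid input: not JSON, or not a number
```

The second call had a stray argument and a wrong first row. It was refused, so nothing moved. Closing now with the right rows.

```bash
python3 -m creep '[{"claw":-0.1,"x":0,"y":0,"z":0,"turn":0},{"claw":-0.25,"x":0,"y":0,"z":0,"turn":0},{"claw":-0.35,"x":0,"y":0,"z":0,"turn":0},{"claw":-0.6,"x":0,"y":0,"z":0,"turn":0},{"claw":-0.6,"x":0,"y":0,"z":0,"turn":0},{"claw":-0.6,"x":0,"y":0,"z":0,"turn":0},{"claw":-0.6,"x":0,"y":0,"z":0,"turn":0},{"claw":-0.6,"x":0,"y":0,"z":0,"turn":0}]'
```

```text
clock: 15.85
tcp_pos: [481.8, -391.5, 2.2]
eef_rot: [1.086, 2.948, 0.0]
wrist_force: [0.9, 1.1, 5.5]
width: 27.9
gripper_force: 30.0
```

```bash
python3 -m creep '[{"claw":-0.6,"x":0,"y":0,"z":-0.05,"turn":0},{"claw":-0.6,"x":0,"y":0,"z":-0.15,"turn":0},{"claw":-0.6,"x":0,"y":0,"z":-0.3,"turn":0},{"claw":-0.6,"x":0,"y":0,"z":-0.5,"turn":0},{"claw":-0.6,"x":0,"y":0,"z":-0.7,"turn":0},{"claw":-0.6,"x":0,"y":0,"z":-0.82,"turn":0},{"claw":-0.6,"x":0,"y":0,"z":-0.82,"turn":0},{"claw":-0.6,"x":0,"y":0,"z":-0.82,"turn":0}]'
python3 -c "
from h import *
J=(582.5,29.5,-.06); to(*jig((5,17,125),J),-.06+np.pi/2)"
```

```text
clock: 16.85
tcp_pos: [481.0, -390.9, 124.0]
eef_rot: [-1.085, -2.947, -0.001]
wrist_force: [-1.4, 0.8, -2.5]
width: 28.1
gripper_force: 30.0
now 16.85 [ 481.  -390.9  124. ] yang 0.865 F [-1.4  0.8 -2.5] w 28.1
delta x,y,z [ 1.344  2.683 -0.004] turn -0.2056 (full 180 alt: 0.7944 )
```

```bash
python3 -m creep '[{"claw":-0.6,"x":0.05,"y":0.1,"z":0,"turn":0},{"claw":-0.6,"x":0.14,"y":0.27,"z":0,"turn":0},{"claw":-0.6,"x":0.23,"y":0.46,"z":0,"turn":0},{"claw":-0.6,"x":0.32,"y":0.64,"z":0,"turn":0},{"claw":-0.6,"x":0.41,"y":0.82,"z":0,"turn":0},{"claw":-0.6,"x":0.47,"y":0.94,"z":0,"turn":0},{"claw":-0.6,"x":0.5,"y":1,"z":0,"turn":0},{"claw":-0.6,"x":0.5,"y":1,"z":0,"turn":0}]'
python3 -m creep '[{"claw":-0.6,"x":0.05,"y":0.1,"z":0,"turn":0},{"claw":-0.6,"x":0.14,"y":0.27,"z":0,"turn":-0.03},{"claw":-0.6,"x":0.23,"y":0.46,"z":0,"turn":-0.07},{"claw":-0.6,"x":0.32,"y":0.64,"z":0,"turn":-0.11},{"claw":-0.6,"x":0.41,"y":0.82,"z":0,"turn":-0.15},{"claw":-0.6,"x":0.47,"y":0.94,"z":0,"turn":-0.18},{"claw":-0.6,"x":0.5,"y":1,"z":0,"turn":-0.206},{"claw":-0.6,"x":0.5,"y":1,"z":0,"turn":-0.206}]'
python3 -c "
from h import *
J=(582.5,29.5,-.06); to(*jig((5,17,125),J),-.06+np.pi/2)"
```

```text
clock: 17.85
tcp_pos: [521.9, -228.2, 124.8]
eef_rot: [-1.084, -2.948, 0.0]
wrist_force: [-0.0, 1.2, -2.3]
width: 27.7
gripper_force: 30.0
clock: 18.85
tcp_pos: [562.1, -65.1, 125.0]
eef_rot: [0.092, 3.14, 0.0]
wrist_force: [-0.7, -0.6, -1.9]
width: 27.8
gripper_force: 30.0
now 18.85 [562.1 -65.1 125. ] yang 1.512 F [-0.7 -0.6 -1.9] w 27.8
delta x,y,z [-0.132  0.751 -0.   ] turn 0.0004 (full 180 alt: -0.9996 )
```

```bash
python3 -m creep '[{"claw":-0.6,"x":-0.02,"y":0.08,"z":0,"turn":0},{"claw":-0.6,"x":-0.05,"y":0.24,"z":0,"turn":0},{"claw":-0.6,"x":-0.08,"y":0.42,"z":0,"turn":0},{"claw":-0.6,"x":-0.1,"y":0.6,"z":0,"turn":0},{"claw":-0.6,"x":-0.13,"y":0.7,"z":0.05,"turn":0},{"claw":-0.6,"x":-0.13,"y":0.75,"z":0.15,"turn":0},{"claw":-0.6,"x":-0.13,"y":0.75,"z":0.25,"turn":0},{"claw":-0.6,"x":-0.13,"y":0.75,"z":0.25,"turn":0}]'
python3 - <<'E'
from h import *
J=(582.5,29.5,-.06); to(*jig((5,17,14),J),-.06+np.pi/2)
st=sense(); off=st["tcp_pos"][2]-2
for n in("wrist","top"):
    s=snap(n); q=jf(cloud(s),J); z=q[...,2]
    if n=="wrist": cv2.imwrite("pics/w5.png",s["frame"])
    # side stop top
    m=(abs(z-24)<3)&(q[...,0]<40)&(q[...,0]>-55)&(abs(q[...,1]-96)<15)
    if m.sum()>10: print(n,"side",m.sum(),np.median(q[m],0).round(1),np.percentile(q[m][:,1],[3,97]).round(1),np.polyfit(q[m][:,0],q[m][:,1],1).round(4))
    m=(abs(z-24)<3)&(q[...,1]<70)&(q[...,1]>-25)&(abs(q[...,0]-61)<15)
    if m.sum()>10: print(n,"back",m.sum(),np.median(q[m],0).round(1),np.percentile(q[m][:,0],[3,97]).round(1),np.polyfit(q[m][:,1],q[m][:,0],1).round(4))
    m=(abs(z-off-12)<4)&(np.abs(q[...,0]-0)<60)&(abs(q[...,1]-17)<75)
    if m.sum()>10: print(n,"board",m.sum(),cv2.minAreaRect(q[m][:,:2].astype(np.float32)),np.median(z[m]))
E
```

```text
clock: 19.85
tcp_pos: [586.2, 44.7, 85.3]
eef_rot: [-0.093, -3.136, 0.0]
wrist_force: [0.1, 0.4, -2.3]
width: 27.6
gripper_force: 30.0
now 19.85 [586.2  44.7  85.3] yang 1.512 F [ 0.1  0.4 -2.3] w 27.6
delta x,y,z [-0.017  0.011  0.475] turn 0.0002 (full 180 alt: -0.9998 )
wrist side 1399 [-18.9  97.3  23.7] [ 91.1 102.2] [2.87000e-02 9.76533e+01]
wrist board 12874 ((-3.5523414611816406, 15.461296081542969), (76.71098327636719, 110.87300872802734), 0.10241086035966873) 94.49967840996105
top side 12 [13.4 95.1 24.4] [ 89.8 100.6] [-0.309  99.8453]
top board 32 ((11.776309967041016, 20.983644485473633), (97.07827758789062, 45.95664596557617), 88.14690399169922) 95.6088999733222
```

View pics/w5.png

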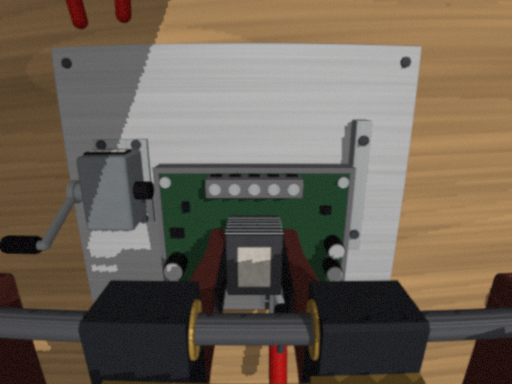

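The wrist view shows the board held level and square: terminals to the front at (255,190), side stop to the right at (358,185), counter at (110,195). About 20 mm remains to each stop. I'll lower it.

```bash
python3 -m creep '[{"claw":-0.6,"x":0,"y":0,"z":0.05,"turn":0},{"claw":-0.6,"x":0,"y":0,"z":0.15,"turn":0},{"claw":-0.6,"x":0,"y":0,"z":0.25,"turn":0},{"claw":-0.6,"x":0,"y":0,"z":0.35,"turn":0},{"claw":-0.6,"x":0,"y":0,"z":0.42,"turn":0},{"claw":-0.6,"x":0,"y":0,"z":0.45,"turn":0},{"claw":-0.6,"x":0,"y":0,"z":0.45,"turn":0},{"claw":-0.6,"x":0,"y":0,"z":0.45,"turn":0}]'
python3 -m creep '[{"claw":-0.6,"x":0,"y":0,"z":0.005,"turn":0},{"claw":-0.6,"x":0,"y":0,"z":0.01,"turn":0},{"claw":-0.6,"x":0,"y":0,"z":0.015,"turn":0},{"claw":-0.6,"x":0,"y":0,"z":0.02,"turn":0},{"claw":-0.6,"x":0,"y":0,"z":0.025,"turn":0},{"claw":-0.6,"x":0,"y":0,"z":0.025,"turn":0},{"claw":-0.6,"x":0,"y":0,"z":0.025,"turn":0},{"claw":-0.6,"x":0,"y":0,"z":0.025,"turn":0}]'
```

```text
clock: 20.95
tcp_pos: [588.5, 45.4, 20.4]
eef_rot: [0.092, 3.139, 0.0]
wrist_force: [0.6, 0.7, -3.3]
width: 27.5
gripper_force: 30.0
clock: 21.95
tcp_pos: [588.1, 45.4, 16.2]
eef_rot: [0.092, 3.14, 0.0]
wrist_force: [1.2, 0.4, -2.8]
width: 27.4
gripper_force: 30.0
```

```bash
python3 -m creep '[{"claw":-0.6,"x":0,"y":0,"z":0.005,"turn":0},{"claw":-0.6,"x":0,"y":0,"z":0.01,"turn":0},{"claw":-0.6,"x":0,"y":0,"z":0.015,"turn":0},{"claw":-0.6,"x":0,"y":0,"z":0.02,"turn":0},{"claw":-0.6,"x":0,"y":0,"z":0.024,"turn":0},{"claw":-0.6,"x":0,"y":0,"z":0.024,"turn":0},{"claw":-0.6,"x":0,"y":0,"z":0.024,"turn":0},{"claw":-0.6,"x":0,"y":0,"z":0.024,"turn":0}]'
python3 -m creep '[{"claw":-0.6,"x":-0.01,"y":0,"z":0.003,"turn":0},{"claw":-0.6,"x":-0.02,"y":0,"z":0.006,"turn":0},{"claw":-0.6,"x":-0.03,"y":0.01,"z":0.006,"turn":0},{"claw":-0.6,"x":-0.04,"y":0.02,"z":0.006,"turn":0},{"claw":-0.6,"x":-0.05,"y":0.03,"z":0.006,"turn":0},{"claw":-0.6,"x":-0.06,"y":0.04,"z":0.006,"turn":0},{"claw":-0.6,"x":-0.06,"y":0.05,"z":0.006,"turn":0},{"claw":-0.6,"x":-0.06,"y":0.06,"z":0.006,"turn":0}]'
python3 -c "
from h import *
J=(582.5,29.5,-.06); to(*jig((23,35,12),J),-.06+np.pi/2)"
```

```text
clock: 22.95
tcp_pos: [588.1, 45.4, 12.7]
eef_rot: [0.092, 3.14, 0.0]
wrist_force: [0.1, -0.3, -2.4]
width: 27.6
gripper_force: 30.0
clock: 23.95
tcp_pos: [598.6, 53.7, 12.2]
eef_rot: [0.092, 3.139, -0.0]
wrist_force: [-0.5, -3.0, 5.4]
width: 27.3
gripper_force: 30.0
now 23.95 [598.6  53.7  12.2] yang 1.512 F [-0.5 -3.   5.4] w 27.3
delta x,y,z [-0.056  0.066  0.001] turn 0.0005 (full 180 alt: -0.9995 )
```

```bash
python3 -m creep '[{"claw":-0.6,"x":-0.007,"y":0.008,"z":0,"turn":0},{"claw":-0.6,"x":-0.014,"y":0.016,"z":0,"turn":0},{"claw":-0.6,"x":-0.021,"y":0.024,"z":0,"turn":0},{"claw":-0.6,"x":-0.028,"y":0.032,"z":0,"turn":0},{"claw":-0.6,"x":-0.035,"y":0.04,"z":0,"turn":0},{"claw":-0.6,"x":-0.04,"y":0.047,"z":0,"turn":0},{"claw":-0.6,"x":-0.04,"y":0.047,"z":0,"turn":0},{"claw":-0.6,"x":-0.04,"y":0.047,"z":0,"turn":0}]'
python3 -m creep '[{"claw":-0.6,"x":0,"y":0.004,"z":0,"turn":0},{"claw":-0.6,"x":0,"y":0.008,"z":0,"turn":0},{"claw":-0.6,"x":0,"y":0.012,"z":0,"turn":0},{"claw":-0.6,"x":0,"y":0.016,"z":0,"turn":0},{"claw":-0.6,"x":0,"y":0.02,"z":0,"turn":0},{"claw":-0.6,"x":0,"y":0.02,"z":0,"turn":0},{"claw":-0.6,"x":0,"y":0.02,"z":0,"turn":0},{"claw":-0.6,"x":0,"y":0.02,"z":0,"turn":0}]'
python3 -c "
from h import *
J=(582.5,29.5,-.06); to(*jig((23,35,12),J),-.06+np.pi/2)"
```

```text
clock: 24.95
tcp_pos: [604.4, 60.5, 12.2]
eef_rot: [0.092, 3.139, 0.0]
wrist_force: [-0.5, -1.3, 6.7]
width: 27.8
gripper_force: 30.0
clock: 25.95
tcp_pos: [605.1, 63.4, 12.2]
eef_rot: [0.092, 3.139, -0.0]
wrist_force: [-0.4, -1.9, 5.9]
width: 27.9
gripper_force: 30.0
now 25.95 [605.1  63.4  12.2] yang 1.512 F [-0.4 -1.9  5.9] w 27.9
delta x,y,z [-0.017 -0.001  0.001] turn 0.0005 (full 180 alt: -0.9995 )
```

Not yet at the side stop: Fy is still only friction. I'll creep on in y.

```bash
python3 -m creep '[{"claw":-0.6,"x":0,"y":0.004,"z":0,"turn":0},{"claw":-0.6,"x":0,"y":0.008,"z":0,"turn":0},{"claw":-0.6,"x":0,"y":0.012,"z":0,"turn":0},{"claw":-0.6,"x":0,"y":0.016,"z":0,"turn":0},{"claw":-0.6,"x":0,"y":0.016,"z":0,"turn":0},{"claw":-0.6,"x":0,"y":0.016,"z":0,"turn":0},{"claw":-0.6,"x":0,"y":0.016,"z":0,"turn":0},{"claw":-0.6,"x":0,"y":0.016,"z":0,"turn":0}]'
python3 -c "
from h import *
J=(582.5,29.5,-.06); to(*jig((23,35,12),J),-.06+np.pi/2)
s=snap('wrist'); q=jf(cloud(s),J); z=q[...,2]
m=(abs(z-22)<3)&(abs(q[...,0]-10)<60)&(abs(q[...,1]-33)<54)
print('board',m.sum(),cv2.minAreaRect(q[m][:,:2].astype(np.float32)),np.median(z[m]))
cv2.imwrite('pics/w6.png',s['frame'])"
```

```text
clock: 26.95
tcp_pos: [605.1, 64.3, 12.3]
eef_rot: [0.091, 3.139, -0.003]
wrist_force: [0.6, -6.6, 5.9]
width: 27.9
gripper_force: 30.0
now 26.95 [605.1  64.3  12.3] yang 1.513 F [ 0.6 -6.6  5.9] w 27.9
delta x,y,z [-0.017 -0.007  0.002] turn 0.0006 (full 180 alt: -0.9994 )
board 12782 ((20.992979049682617, 33.931182861328125), (90.60408020019531, 106.35566711425781), 0.1555682271718979) 21.427558997536508
```

View pics/w6.png

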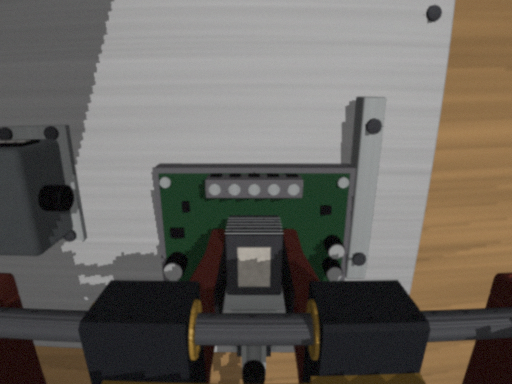

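The board's left edge (x≈353) now sits against the side stop (x≈357), with about 5 N on it. Next I'll creep towards the back stop.

```bash
python3 -m creep '[{"claw":-0.6,"x":-0.004,"y":0.002,"z":0,"turn":0},{"claw":-0.6,"x":-0.008,"y":0.004,"z":0,"turn":0},{"claw":-0.6,"x":-0.012,"y":0.004,"z":0,"turn":0},{"claw":-0.6,"x":-0.016,"y":0.004,"z":0,"turn":0},{"claw":-0.6,"x":-0.02,"y":0.004,"z":0,"turn":0},{"claw":-0.6,"x":-0.024,"y":0.004,"z":0,"turn":0},{"claw":-0.6,"x":-0.024,"y":0.004,"z":0,"turn":0},{"claw":-0.6,"x":-0.024,"y":0.004,"z":0,"turn":0}]'
python3 -c "
from h import *
J=(582.5,29.5,-.06); to(*jig((23,35,12),J),-.06+np.pi/2)"
```

```text
clock: 28.0
tcp_pos: [606.0, 64.1, 12.2]
eef_rot: [-0.09, -3.137, 0.005]
wrist_force: [-7.3, -10.1, 12.4]
width: 27.7
gripper_force: 30.0
now 28.0 [606.   64.1  12.2] yang 1.513 F [ -7.3 -10.1  12.4] w 27.7
delta x,y,z [-0.01  -0.007  0.001] turn 0.0008 (full 180 alt: -0.9992 )
```

```bash
python3 -m creep '[{"claw":-0.6,"x":-0.004,"y":0,"z":0,"turn":0},{"claw":-0.6,"x":-0.008,"y":0,"z":0,"turn":0},{"claw":-0.6,"x":-0.012,"y":0,"z":0,"turn":0},{"claw":-0.6,"x":-0.016,"y":0,"z":0,"turn":0},{"claw":-0.6,"x":-0.016,"y":0,"z":0,"turn":0},{"claw":-0.6,"x":-0.016,"y":0,"z":0,"turn":0},{"claw":-0.6,"x":-0.016,"y":0,"z":0,"turn":0},{"claw":-0.6,"x":-0.016,"y":0,"z":0,"turn":0}]'
python3 - <<'E'
from h import *
J=(582.5,29.5,-.06); to(*jig((23,35,12),J),-.06+np.pi/2)
s=snap("wrist"); q=jf(cloud(s),J); z=q[...,2]
for n,w in(("carrier+pcb",(abs(z-21.5)<3)&(abs(q[...,0]-10)<60)&(q[...,1]<86)&(q[...,1]>-35)),):
    x,y=q[w][:,0],q[w][:,1]
    print(n,w.sum(),"x",np.percentile(x,[.5,1,50]).round(1),"y",np.percentile(y,[.5,1,99]).round(1))
    f=[]; 
    for yy in np.arange(-15,80,3):
        k=w&(abs(q[...,1]-yy)<1.5); 
        if k.sum()>20: f.append((yy,np.percentile(q[k][:,0],2)))
    f=np.array(f); print("front edge fit",np.polyfit(f[:,0],f[:,1],1).round(4))
print("torque",sense()["wrist_torque"].round(2))
E
```

```text
clock: 29.0
tcp_pos: [606.6, 64.1, 12.2]
eef_rot: [-0.09, -3.134, 0.005]
wrist_force: [-11.2, -10.0, 17.3]
width: 27.5
gripper_force: 30.0
now 29.0 [606.6  64.1  12.2] yang 1.513 F [-11.2 -10.   17.3] w 27.5
delta x,y,z [-0.007 -0.007  0.001] turn 0.0008 (full 180 alt: -0.9992 )
carrier+pcb 12510 x [-22.5 -22.3   2.7] y [-18.8 -18.5  85. ]
front edge fit [-6.00000e-03 -2.18727e+01]
torque [-1.36  1.45  0.03]
```

```bash
python3 -m creep '[{"claw":-0.6,"x":0,"y":0,"z":-0.003,"turn":0},{"claw":-0.6,"x":0,"y":0,"z":-0.006,"turn":0},{"claw":-0.6,"x":-0.004,"y":0.003,"z":-0.006,"turn":0},{"claw":-0.6,"x":-0.008,"y":0.006,"z":-0.006,"turn":0},{"claw":-0.6,"x":-0.01,"y":0.009,"z":-0.006,"turn":0},{"claw":-0.6,"x":-0.01,"y":0.009,"z":-0.006,"turn":0},{"claw":-0.6,"x":-0.01,"y":0.009,"z":-0.006,"turn":0},{"claw":-0.6,"x":-0.01,"y":0.009,"z":-0.006,"turn":0}]'
python3 - <<'E'
from h import *
J=(581.4,30.8,-.06); to(*jig((23,35,12),J),-.06+np.pi/2)
s=snap("wrist"); q=jf(cloud(s),J); z=q[...,2]
w=(abs(z-21.5)<3)&(abs(q[...,0]-10)<60)&(q[...,1]<84)&(q[...,1]>-35)
x=q[w]; print("front",np.percentile(x[:,0],[.5,1]).round(1),"right",np.percentile(x[:,1],[.5,1]).round(1))
A=np.c_[x[:,:2],np.ones(len(x))]; print("tilt",np.linalg.lstsq(A,x[:,2],rcond=None)[0].round(4))
p=(abs(z-10)<3)&(q[...,0]<-35)&(q[...,0]>-110)&(abs(q[...,1])<85); x=q[p]; A=np.c_[x[:,:2],np.ones(len(x))]; print("plate tilt",p.sum(),np.linalg.lstsq(A,x[:,2],rcond=None)[0].round(4))
def edge(m,along,pct,lo,hi):
    f=[]
    for a in np.arange(lo,hi,3):
        k=m&(abs(q[...,along]-a)<1.5)
        if k.sum()>10: f.append((a,np.percentile(q[k][:,1-along],pct)))
    f=np.array(f); return np.polyfit(f[:,0],f[:,1],1).round(4),len(f)
pl=(abs(z-10)<4)
print("board front edge",edge(w,1,2,-12,75),"board right edge",edge(w,0,2,-15,20))
print("plate front edge",edge(pl&(q[...,0]<-60),1,1,-90,100))
ss=(abs(z-24)<3)&(abs(q[...,1]-97)<9); print("side stop outer",edge(ss,0,97,-50,10))
E
```

```text
clock: 30.05
tcp_pos: [606.6, 64.1, 12.3]
eef_rot: [-0.09, -3.131, 0.008]
wrist_force: [-12.2, -14.6, 13.9]
width: 27.8
gripper_force: 30.0
now 30.05 [606.6  64.1  12.3] yang 1.513 F [-12.2 -14.6  13.9] w 27.8
delta x,y,z [0.001 0.002 0.002] turn 0.0008 (full 180 alt: -0.9992 )
front [-21.2 -21.1] right [-20.  -19.7]
tilt [ 1.13000e-02 -1.80000e-03  2.17155e+01]
plate tilt 42546 [5.0000e-04 0.0000e+00 9.6424e+00]
board front edge (array([-5.00000e-03, -2.07617e+01]), 29) board right edge (array([ 1.52000e-02, -1.87914e+01]), 12)
plate front edge (array([ 1.290000e-02, -1.064574e+02]), 64)
side stop outer (array([5.000000e-04, 1.008912e+02]), 20)
```

```bash
python3 -m creep '[{"claw":-0.6,"x":-0.004,"y":0,"z":0,"turn":0},{"claw":-0.6,"x":-0.008,"y":0,"z":0,"turn":0},{"claw":-0.6,"x":-0.008,"y":0,"z":0,"turn":0},{"claw":-0.6,"x":-0.008,"y":0,"z":0,"turn":0},{"claw":-0.6,"x":-0.008,"y":0,"z":0,"turn":0},{"claw":-0.6,"x":-0.008,"y":0,"z":0,"turn":0},{"claw":-0.6,"x":-0.008,"y":0,"z":0,"turn":0},{"claw":-0.6,"x":-0.008,"y":0,"z":0,"turn":0}]'
python3 - <<'E'
from h import *
J=(581.4,30.8,-.06)
s=snap("wrist"); q=jf(cloud(s),J); z=q[...,2]
# tilt from green pcb only, and transformer top
im=s["frame"].astype(int); g=(im[...,1]>1.3*im[...,2])&(im[...,1]>1.1*im[...,0])&(abs(z-21)<4)&(abs(q[...,0]-10)<50)
x=q[g]; A=np.c_[x[:,:2],np.ones(len(x))]; print("pcb tilt",g.sum(),np.linalg.lstsq(A,x[:,2],rcond=None)[0].round(4))
s=snap("top"); q=jf(cloud(s),J); z=q[...,2]
m=(abs(q[...,0]-12)<12)&(abs(q[...,1]+136)<12)&(z>78)&(z<97); print("knob top cam",m.sum(),np.median(q[m],0).round(1) if m.any() else "")
E
```

```text
clock: 31.1
tcp_pos: [606.6, 64.1, 12.4]
eef_rot: [-0.09, -3.129, 0.008]
wrist_force: [-15.6, -14.3, 16.1]
width: 28.0
gripper_force: 30.0
pcb tilt 9041 [-4.90000e-03 -1.50000e-03  2.16373e+01]
knob top cam 21 [  11.8 -135.5   90.4]
```

The TCP held still while the force rose, so the board is hard against both stops. It lies flat, and the lever is at rest. Handing in.

```bash
python3 -c "
from cell import order
print(order.finish_job())"
```

```text
the job is handed in; nothing more can be done
None
```

The transformer board was counted in and laid terminals to the front, then pushed home in the corner. I handed it in at 31 s still gripped, pressed on both stops with about 15 N total push each way; no verdict was returned.

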